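# Empty the offcut scoop through the spring flap of the scrap bin

## Task

Lift the scoop of copper offcuts off the turntable by its red handle, gently press the scrap bin's spring flap open with the scoop's lip, and pour all three offcuts through while the lip holds the flap down; the robot itself must not touch the bin. Let the flap spring shut, then stand the empty scoop upright with its pan in the middle of the rubber mat and let go. Spill nothing and leave the other things on the bench where they are.

Things in the scene. Friction and masses are not known exactly. Their poses are not given: they have to be found in the camera images.
- scoop: Loose aluminium scoop, about 0.16 kg, on the turntable. Origin: centre of the pan's underside; x forward to the open lip, z up. Pan x -70 to +70 mm, 84 mm wide, 3 mm sheet; floor flat to x = +10, then a ramp up 12 degrees to the lip. Side walls 45 mm high, rear wall 54. A red bar handle runs straight back from the rear wall: x -70 to -146 mm, 20 mm thick (y), z 18 to 54.
- scoop_lip (a point): Middle of the scoop's front lip edge, at x = +70, z = +14 mm in the scoop's frame; turns with the scoop.
- scoop_grip (a point): Grip point on the scoop's red handle, at x = -104, y = 0, z = +36 mm in the scoop's frame; the handle is 20 mm thick (y), 36 mm high and 76 mm long.
- turntable: Grey foot of the passive brazing turntable, fixed; origin at the centre of its underside on the bench. It carries a dark steel disc of 230 mm diameter, top 45 mm above the bench, that spins almost freely.
- disc (a joint): Angle of the turntable's disc about the vertical (rad); nothing depends on its value.
- bin: Fixed green bin; origin: centre of its underside; x from its front (yellow plate) to its back. 200 (x) x 220 x 160 mm high. Slot in the top: x -50 to +64 mm, 134 wide, filled by a yellow flap hinged on its front edge (x -50, z 160, axis y). Steel guards stand 45 mm above the top beside the slot (inner faces y +-73, x -24 to +66) and behind it (x 65); the front is open.
- flap (a joint): Angle of the yellow flap (rad): 0 level and shut, grows as its free edge swings down into the bin; stop at 1.15. 110 mm from hinge to free edge, 128 mm wide. Its spring needs 0.13 N m to start opening, 0.26 N m at 1.0 rad (2 to 5 N at 70 mm from the hinge); the offcuts' weight alone does not open it; it springs shut when let go.
- flap_edge (a point): Middle of the flap's free edge (black stripe), 110 mm from the hinge; moves with the flap.
- mat: Black rubber mat, 180 x 160 x 3 mm, fixed flat on the bench; origin at the centre of its underside.
- stub0: Copper pipe offcut, a cylinder 22 mm in diameter and 60 mm long, 35 g, lying loose across the scoop and free to roll; origin at its middle, y along its axis.
- stub1: Copper pipe offcut, a cylinder 22 mm in diameter and 60 mm long, 35 g, lying loose across the scoop and free to roll; origin at its middle, y along its axis.
- stub2: Copper pipe offcut, a cylinder 22 mm in diameter and 60 mm long, 35 g, lying loose across the scoop and free to roll; origin at its middle, y along its axis.
- elbow: Loose copper elbow fitting, 28 mm thick, about 110 x 90 mm, lying on the bench; bystander. Origin on its underside.
- tee: Loose copper tee fitting, 28 mm thick, about 120 x 80 mm; bystander. Origin on its underside.
- flux_jar: Loose blue jar of 60 mm diameter, 70 mm high; bystander. Origin at the centre of its underside.
- leak_bottle: Loose clear bottle with a red cap, 60 mm diameter, 170 mm high; bystander. Origin at the centre of its underside.
- wrench: Loose steel wrench, 200 mm long, lying on the bench; bystander. Origin on its underside.
- brush: Loose brush, 180 mm long, lying on the bench; bystander. Origin on its underside.
Mind the look-alikes: they are no part of the job. Leave any turquoise look-alike of the scoop alone.

How it is judged:
By the outcome, as a careful person would: the job done as asked, in the order asked, and still so for the second after the job is handed in, with the robot touching nothing.
It also fails if it takes over 72 s, if anything falls off the work surface, if the arm or the gripper's body presses on something with over 40 N, if the wrist force passes 120 N, or if a joint passes its speed limit or range.

## Robot

A 7-joint arm with a two-finger parallel gripper is mounted at the origin on the work surface. World frame = base frame: x ahead of the robot, y to its left, z up, the work surface at z = 0. Lengths are in m, angles in rad, forces in N, time in s.
With the tool pointing down it reaches from about 0.4 to 0.85 m from the base axis. Payload 10.4 kg.
Tool frame: the origin (TCP) lies at the very end of the fingers, on their centre line; the grasp point (between the pads) lies 19 mm behind it (grip_point_offset is the distance from the TCP to the grasp point, in m); z points along the fingers, y is the line along which they close (so a half turn about z gives the same grasp; the last joint's range is limited). The gripper opens to 87 mm and grips with 3 to 60 N. Pads are 19 mm wide; open, the fingers measure 117 mm over their backs; the gripper's body (75 mm by 190 mm) begins 51 mm behind the grasp point.
Start: joints at [-1.13, 0.332, -0.065, 1.46, 0.022, 1.35, -0.088], TCP at [0.28, 0.559, 0.223] pointing down, gripper open.
Joint ranges: [-2.6, 2.6], [-0.5, 2.12], [-1.47, 1.34], [0.16, 2.42], [-1.27, 4.41], [0.06, 2.06], [-2.6, 2.6]. Speed limits (rad/s): [2.22, 2.22, 2.79, 2.79, 3.14, 3.14, 3.14].

## Interface

Orientations are given as a unit quaternion [x, y, z, w].
In Python, from bench import * gives the robot as it stands.
- The arm moves only by the tool play_rows, never from a script. Its argument "increments" is text: rows parted by semicolons, each of 7 numbers parted by spaces: the turn, a rotation vector about the tool's x, y, z in rad, then the shift along the tool's x, y, z in m, then the opening, from 0 (shut) to 1 (fully open). A call has 1 to 8 rows; each row is the pose to reach, as a shift and turn from the pose commanded when the call began, along the tool's axes at that moment; what a row does not reach only later rows make up. A row lasts 1/10 s, in which the tool goes at most 50 mm and 8.59 degrees, less where a joint would pass 70% of its speed; a pose out of reach is approached as far as the arm can. A call with a gripper value outside its range is refused whole. The fingers move at their own pace and stop on an object; "grip_force" is the grip in N (left out, the last holds). Time passes only in rows, so rows that repeat a pose let the fingers close. It gives the time, the measured TCP pose, the force, the opening and the grip force at its end, in the units of the state.
- read_state(): the state, without advancing time (a new reading comes with each control period).
- camera(name): name is "scene" or "top" or "wrist"; returns a dict with "color" (384x512x3 uint8, red, green, blue), "fx", "fy", "cx", "cy" (pixels), "k1" (the pictures are not rectified: a ray, as slopes to the right and down, at radius r is drawn at 1 + k1 r^2 times it, then the intrinsics apply), "camera_from_world" (4x4, takes a point from world to camera coordinates); the wrist camera has in their place "mount" (4x4, takes a point from camera to tool coordinates, whose origin is the TCP and whose axes are the flange's). Camera axes: x right, y down, z forward; pixel columns grow to the right and rows downward; lengths in m; the calibration is good to about 2 mm. A picture is of the moment at which its call begins: read the wrist's pose just before it. There is no depth.
- close_job(): hands the job in; it is judged then, once.
The state is a dict: "time": time; "joint_positions": joint angles; "joint_vel": joint speeds; "joint_torque": joint torques, N m; "ee_pos": TCP position; "eef_rot": TCP orientation; "ft_force": force on the tool from outside, world axes, zero at the start; "torque": the same for the moment, N m; "width": finger opening in m; "grip_force": force on a finger pad.
Only numpy, scipy, OpenCV 4.12 (cv2) and the standard library are available. Lean on these libraries where they do the work, as an engineer would, in place of code of your own. Each camera call takes 0.05 s, during which the arm holds its last target. There are 200 camera calls.

## Working session

There is one attempt and no reset: what is moved stays moved. The work goes in short steps, Python scripts to look and compute and a tool call to move; the robot and the scene stay as the last step left them, time stands still between calls to the robot, and variables do not carry over. Pictures are saved under pics/ and viewed, at most 10 in all, crops included, and the job is handed in when it is done.

Besides the shell and the picture viewer there is one more tool, called after "Request:" by a JSON object that holds its "op" and its "data". play_rows: Moves the arm, as the interface text tells. Its arguments: {"type":"object","properties":{"increments":{"type":"string"},"grip_force":{"type":"number"}},"required":["increments"]}

```bash
ls; mkdir -p pics
python3 - <<'E'
from bench import *
import cv2
s=read_state(); print({k:s[k] for k in('time','ee_pos','eef_rot','ft_force','width')})
for n in('scene','top'):
    c=camera(n); cv2.imwrite(f'pics/{n}0.png',c['color'][:,:,::-1]); print(n,c['fx'],c['k1'],c['cx'],c['cy']); print(c['camera_from_world'])
E
```

```text
pics
{'time': 0.0, 'ee_pos': array([0.27944438, 0.55861942, 0.22177233]), 'eef_rot': array([ 2.29814908e-01,  9.73234107e-01, -6.82791738e-04, -1.20356327e-04]), 'ft_force': array([-0.04924962, -0.21161621, -0.44198733]), 'width': 0.08719291477758234}
scene 415.240224713211 0.02714216478550888 247.16861259937704 189.02911888279343
[[ 0.08534175  0.99634144 -0.00452986 -0.0324482 ]
 [ 0.62034392 -0.05669226 -0.78227834 -0.25007212]
 [-0.77967314  0.06395093 -0.62291258  1.72254689]
 [ 0.          0.          0.          1.        ]]
top 401.13003217633405 0.010384725787118592 257.7478330612507 190.05012450565354
[[-0.04310148 -0.99906467  0.00347226  0.00279902]
 [-0.9746122   0.04128173 -0.2200611   0.56802479]
 [ 0.21971193 -0.01286906 -0.97547991  1.16830057]
 [ 0.          0.          0.          1.        ]]
```

View pics/scene0.png

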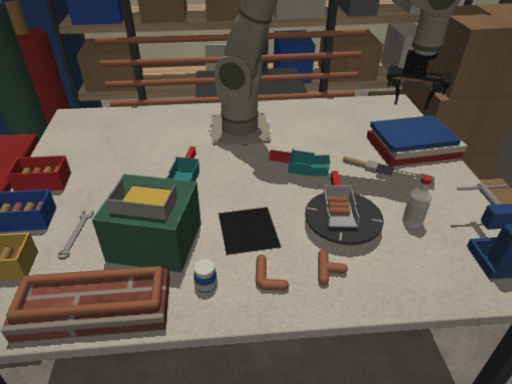

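View pics/top0.png

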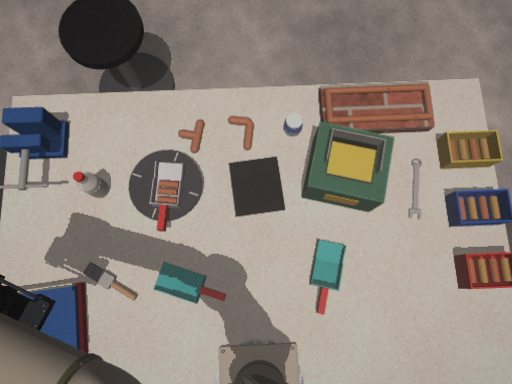

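The scene view shows the loaded grey scoop on the turntable at about (340,205), with its red handle at (336,180). The top view shows its handle at (162,217), the bin's yellow flap at (351,161), the front plate at (340,200) and the mat at (257,186). The turquoise scoops at (180,282) and (327,265) are the decoys.

```bash
cat > h.py <<'E'
import numpy as np, cv2
from scipy.spatial.transform import Rotation as R
def ray(c,px,T=None):
    px=np.asarray(px,float).reshape(-1,2)
    d=(px-[c['cx'],c['cy']])/[c['fx'],c['fy']]; u=d.copy()
    for _ in range(20): u=d/(1+c['k1']*(u**2).sum(1,keepdims=True))
    M=np.linalg.inv(c['camera_from_world']) if T is None else T
    return M[:3,3], np.c_[u,np.ones(len(u))]@M[:3,:3].T
def plane(c,px,z,T=None):
    o,d=ray(c,px,T); return o+d*((z-o[2])/d[:,2])[:,None]
def blobs(c,lo,hi,box,n=1,k=3):
    hsv=cv2.cvtColor(c['color'],cv2.COLOR_RGB2HSV); m=cv2.inRange(hsv,np.array(lo),np.array(hi))
    if lo[0]<5: m|=cv2.inRange(hsv,np.array([172,lo[1],lo[2]]),np.array([180,hi[1],hi[2]]))
    x0,y0,x1,y1=box; q=np.zeros_like(m); q[y0:y1,x0:x1]=m[y0:y1,x0:x1]
    cs,_=cv2.findContours(q,cv2.RETR_EXTERNAL,cv2.CHAIN_APPROX_NONE)
    return sorted(cs,key=cv2.contourArea)[::-1][:n]
E
python3 - <<'E'
from bench import *; from h import *
c=camera('top')
def show(name,cs,z):
    for k in cs:
        P=plane(c,k[:,0,:],z)[:,:2]; r=cv2.minAreaRect((P*1000).astype(np.float32)); print(name,cv2.contourArea(k),'ctr',np.round(r[0],1),'size',np.round(r[1],1),'ang',round(r[2],1)); print(np.round(cv2.boxPoints(r)).tolist())
show('handle',blobs(c,(0,150,60),(6,255,255),(140,190,190,240)),.099)
show('flap',blobs(c,(22,120,80),(34,255,255),(310,130,390,190)),.16)
show('plate',blobs(c,(18,100,60),(34,255,255),(310,188,370,215)),.1)
show('bin',blobs(c,(55,60,20),(90,255,255),(295,115,400,215)),.16)
show('mat',blobs(c,(0,0,0),(180,255,40),(225,150,290,220)),.003)
hsv=cv2.cvtColor(c['color'],cv2.COLOR_RGB2HSV)
for p in [(162,217),(350,160),(340,200),(315,190),(257,186),(172,172),(157,195),(168,186)]: print(p,hsv[p[1],p[0]])
a=c['color'][95:245,110:410]; cv2.imwrite('pics/top_c1.png',cv2.resize(a[:,:,::-1],(800,400),interpolation=cv2.INTER_CUBIC))
E
```

```text
handle 127.5 ctr [491.1 265.5] size [19.7 72.2] ang 82.4
[[454.0, 261.0], [526.0, 251.0], [528.0, 270.0], [457.0, 280.0]]
flap 1425.0 ctr [ 620.3 -291.7] size [129.5  99.7] ang 75.2
[[555.0, -341.0], [652.0, -367.0], [685.0, -242.0], [589.0, -216.0]]
plate 157.5 ctr [ 520.7 -264.6] size [103.8  17.5] ang 75.1
[[499.0, -313.0], [516.0, -317.0], [542.0, -217.0], [526.0, -212.0]]
bin 4878.0 ctr [ 619.4 -290.2] size [217.8 199.2] ang 75.0
[[495.0, -370.0], [688.0, -421.0], [744.0, -211.0], [551.0, -159.0]]
(162, 217) [  1 173 181]
(350, 160) [ 23 150 185]
(340, 200) [ 19 137 112]
(315, 190) [57 39 65]
(257, 186) [12 23 55]
(172, 172) [  4   9 190]
(157, 195) [  5  17 170]
(168, 186) [ 10 113 135]
```

View pics/top_c1.png

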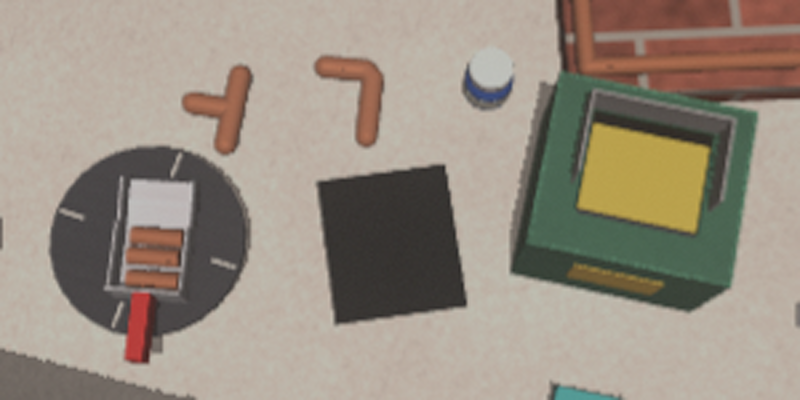

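The zoomed crop shows the pan pointing up, away from the robot, with three offcuts at (153,235)–(153,280) and the handle from (143,294) to (137,362). The flap is clear at (645,178) and the mat spans (318,165)–(466,323).

```bash
cat >> h.py <<'E'
def scoop_rot(yaw,p):  # scoop axes in world; yaw deg, p nose-down deg
    return R.from_euler('z',yaw,degrees=True)*R.from_euler('y',p,degrees=True)
def tool_for(yaw,p,alpha,grip):  # tool pose with grip point at `grip`; at p=0 tool z=(sin a,0,-cos a) in the scoop frame, tool y = scoop y
    a=np.radians(alpha); z=np.array([np.sin(a),0,-np.cos(a)]); y=np.array([0,1.,0]); x=np.cross(y,z)
    r=scoop_rot(yaw,p)*R.from_matrix(np.c_[x,y,z]); return r, np.asarray(grip)+r.apply([0,0,.019])
def rel(cur,tgt):
    r0,t0=cur; r,t=tgt; return np.r_[(r0.inv()*r).as_rotvec(), r0.inv().apply(t-t0)]
def cur(s): return R.from_quat(s['eef_rot']), np.array(s['ee_pos'])
E
python3 - <<'E'
from bench import *; from h import *
c=camera('top')
k=blobs(c,(0,0,0),(180,60,75),(225,150,290,220))[0]
P=plane(c,k[:,0,:],.003)[:,:2]*1000; r=cv2.minAreaRect(P.astype(np.float32)); print(r)
print('bottle/jar',plane(c,[[90,185],[293,127]],.05)[:,:2])
s=read_state()
r,t=tool_for(-8,0,35,[.495,.265,.081]); t=t-r.apply([0,0,.09]); print(t, np.round(rel(cur(s),(r,t)),3), np.round(rel(cur(s),(cur(s)[0],t)),3))
E
```

```text
((596.214599609375, -18.691436767578125), (176.45040893554688, 156.81227111816406), 5.559458255767822)
bottle/jar [[ 0.60868942  0.49768138]
 [ 0.77362817 -0.14395535]]
[0.4546724  0.27066768 0.1391598 ] [-0.1   -0.606 -0.314 -0.286 -0.179  0.083] [ 0.     0.     0.    -0.286 -0.179  0.083]
```

Request:
{"op": "play_rows", "data": {"increments": "-0.02 -0.12 -0.06 -0.05 -0.03 0 1; -0.04 -0.24 -0.12 -0.1 -0.06 0 1; -0.06 -0.36 -0.18 -0.14 -0.09 0 1; -0.08 -0.48 -0.25 -0.18 -0.12 0 1; -0.1 -0.606 -0.314 -0.23 -0.15 0 1; -0.1 -0.606 -0.314 -0.286 -0.179 0.04 1; -0.1 -0.606 -0.314 -0.286 -0.179 0.07 1; -0.1 -0.606 -0.314 -0.286 -0.179 0.07 1"}}

```text
time: 1.0
ee_pos: [0.4555, 0.2659, 0.1493]
eef_rot: [0.068, 0.951, -0.023, 0.299]
ft_force: [-1.1, -0.1, -0.4]
width: 0.0871
grip_force: 0.0
```

Run:
```python
from bench import *; from h import *
s=read_state(); print(s['time'],s['ee_pos'],s['eef_rot'],np.round(s['joint_positions'],3))
c=camera('wrist'); print(c['mount'],c['fx'],c['cx'],c['cy'],c['k1']); cv2.imwrite('pics/w1.png',c['color'][:,:,::-1])
```

```text
1.0 [0.45549596 0.26590264 0.14931679] [ 0.06813971  0.95149146 -0.02281579  0.29916621] [-1.046 -0.052  0.072  2.202  0.758  0.856 -0.019]
[[ 5.87252869e-04 -9.58699459e-01 -2.84420467e-01  7.88991791e-02]
 [ 9.99999447e-01  8.11005304e-04 -6.68931472e-04  9.40958421e-05]
 [ 8.71970748e-04 -2.84419917e-01  9.58699406e-01 -1.63665209e-01]
 [ 0.00000000e+00  0.00000000e+00  0.00000000e+00  1.00000000e+00]] 292.8680806772383 254.4033235799714 193.2886981396832 -0.04604261111512014
```

View pics/w1.png

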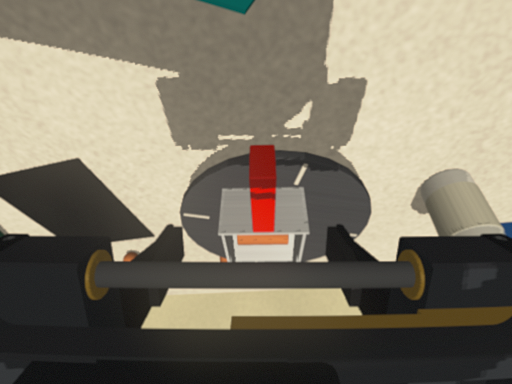

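The wrist view shows the handle from behind: a dark end face at (262,145–190), then a bright top face at (262,190–230), with the rear wall spanning columns 220–307 and an offcut behind it. The handle is well centred, so I'll refine it numerically.

Run:
```python
from bench import *; from h import *
s=read_state(); c=camera('wrist'); T=np.eye(4); T[:3,:3]=R.from_quat(s['eef_rot']).as_matrix(); T[:3,3]=s['ee_pos']; T=T@c['mount']
hsv=cv2.cvtColor(c['color'],cv2.COLOR_RGB2HSV)
print([tuple(hsv[y,262]) for y in range(140,246,6)])
k=blobs(c,(0,170,200),(6,255,255),(235,130,290,245))[0]
print(cv2.boundingRect(k))
m=np.zeros(hsv.shape[:2],np.uint8); cv2.drawContours(m,[k],-1,255,-1)
for y in range(k[:,0,1].min(),k[:,0,1].max()+1,6):
    xs=np.where(m[y])[0]; P=plane(c,[[xs[0]-.5,y],[xs[-1]+.5,y]],.099,T); print(y,np.round(P[:,:2].mean(0)*1000,1),np.round(np.linalg.norm(P[1]-P[0])*1000,1))
```

```text
[(np.uint8(20), np.uint8(50), np.uint8(132)), (np.uint8(2), np.uint8(187), np.uint8(134)), (np.uint8(3), np.uint8(230), np.uint8(134)), (np.uint8(1), np.uint8(212), np.uint8(136)), (np.uint8(2), np.uint8(218), np.uint8(136)), (np.uint8(2), np.uint8(219), np.uint8(136)), (np.uint8(3), np.uint8(221), np.uint8(136)), (np.uint8(1), np.uint8(201), np.uint8(128)), (np.uint8(1), np.uint8(202), np.uint8(125)), (np.uint8(2), np.uint8(212), np.uint8(147)), (np.uint8(2), np.uint8(230), np.uint8(173)), (np.uint8(2), np.uint8(244), np.uint8(224)), (np.uint8(3), np.uint8(244), np.uint8(224)), (np.uint8(3), np.uint8(242), np.uint8(224)), (np.uint8(2), np.uint8(232), np.uint8(224)), (np.uint8(2), np.uint8(233), np.uint8(224)), (np.uint8(10), np.uint8(129), np.uint8(210)), (np.uint8(11), np.uint8(170), np.uint8(216))]
(252, 200, 24, 33)
200 [480.9 271.9] 3.9
206 [488.4 268.2] 19.3
212 [496.8 267.6] 19.0
218 [505.6 266.2] 18.7
224 [515.  265.5] 18.4
230 [525.  264.3] 19.0
```

```bash
cat >> h.py <<'E'
B=np.array([.6194,-.2902,0]); BY=-15.; AL=35.
def lip_target(u,w,p,al=AL,yaw=BY,v=0.):  # lip at (u,v,w) from flap hinge in bin axes
    lip=B+R.from_euler('z',yaw,degrees=True).apply([-.05+u,v,.16+w])
    return tool_for(yaw,p,al,lip+scoop_rot(yaw,p).apply([-.174,0,.022]))
E
python3 - <<'E'
from bench import *; from h import *
s=read_state()
for a in ((.085,.08,0),(.068,-.062,58)):
    g=lip_target(*a); print(g[1],np.round(rel(cur(s),g),3))
E
```

```text
[ 0.49566292 -0.25704475  0.24643611] [ 0.067 -0.001  0.099 -0.148 -0.514 -0.012]
[ 0.55857296 -0.27390144  0.239729  ] [ 0.011  1.01   0.124 -0.197 -0.522  0.031]
```

Request:
{"op": "play_rows", "data": {"increments": "0 0 0 0 0 -0.05 1; 0.01 0.1 0.01 -0.05 -0.04 -0.08 1; 0.01 0.2 0.02 -0.08 -0.09 -0.09 1; 0.01 0.35 0.03 -0.12 -0.14 -0.06 1; 0.01 0.5 0.05 -0.15 -0.19 -0.03 1; 0.01 0.65 0.07 -0.17 -0.24 0 1; 0.01 0.8 0.1 -0.19 -0.29 0 1; 0.01 0.9 0.124 -0.197 -0.34 0 1"}}

```text
time: 1.9
ee_pos: [0.5416, 0.0184, 0.2618]
eef_rot: [0.119, 0.986, 0.02, -0.114]
ft_force: [1.0, 0.2, 1.0]
width: 0.0871
grip_force: 0.0
```

Run:
```python
from bench import *; from h import *
s=read_state(); print(s['ee_pos'],np.round(s['joint_positions'],3)); g=lip_target(.068,-.062,58); print(g[1],np.round(rel(cur(s),g),3))
```

```text
[0.54160715 0.01837354 0.26176111] [-0.634  0.362  0.748  1.468 -0.287  1.637  1.453]
[ 0.55857296 -0.27390144  0.239729  ] [ 0.006  0.17   0.023 -0.089 -0.28  -0.002]
```

Request:
{"op": "play_rows", "data": {"increments": "0 0.05 0 -0.02 -0.05 0 1; 0 0.1 0.01 -0.04 -0.1 0 1; 0 0.15 0.02 -0.06 -0.15 0 1; 0 0.17 0.02 -0.08 -0.2 0 1; 0 0.17 0.02 -0.09 -0.25 0 1; 0 0.17 0.02 -0.09 -0.28 0 1; 0 0.17 0.02 -0.09 -0.28 0 1; 0 0.17 0.02 -0.09 -0.28 0 1"}}

```text
time: 2.7
ee_pos: [0.5564, -0.2763, 0.2371]
eef_rot: [0.13, 0.971, 0.028, -0.197]
ft_force: [0.6, 0.9, -0.1]
width: 0.087
grip_force: 0.0
```

Run:
```python
from bench import *; from h import *
s=read_state(); print(s['ee_pos'],np.round(s['joint_positions'],3)); g=lip_target(.068,-.062,58); print(g[1],np.round(rel(cur(s),g),3))
r,t=tool_for(-7,0,35,[.495,.267,.081]); t2=t-r.apply([0,0,.09]);print(np.round(rel(cur(s),(r,t2)),3)); print(r.as_quat(),t)
```

```text
[ 0.55635217 -0.27633773  0.23706755] [-0.039  0.742  0.77   1.079 -0.351  1.866  1.944]
[ 0.55857296 -0.27390144  0.239729  ] [ 0.005  0.002 -0.004 -0.     0.003 -0.003]
[-0.013 -1.009 -0.151  0.185  0.502  0.186]
[ 0.05822303  0.95193808 -0.01835765  0.30014492] [0.50581672 0.26567187 0.06543611]
```

Request:
{"op": "play_rows", "data": {"increments": "0 -0.02 0 0 0.05 0 1; 0 -0.1 -0.01 0.02 0.1 0 1; 0 -0.2 -0.03 0.04 0.15 0 1; 0 -0.35 -0.05 0.06 0.2 0 1; 0 -0.5 -0.07 0.08 0.25 0 1; -0.01 -0.65 -0.09 0.1 0.3 0.02 1; -0.01 -0.8 -0.12 0.12 0.35 0.05 1; -0.013 -0.95 -0.14 0.15 0.4 0.08 1"}}

```text
time: 3.5
ee_pos: [0.5258, 0.0699, 0.2446]
eef_rot: [0.075, 0.976, -0.01, 0.203]
ft_force: [1.7, 0.3, -1.4]
width: 0.0863
grip_force: 0.0
```

Run:
```python
from bench import *; from h import *
s=read_state(); print(s['ee_pos'])
r,t=tool_for(-7,0,35,[.495,.267,.081]); t2=t-r.apply([0,0,.09]);print(t2,np.round(rel(cur(s),(r,t2)),3))
```

```text
[0.52578902 0.0698748  0.24462339]
[0.45457962 0.271963   0.1391598 ] [-0.004 -0.202 -0.031  0.135  0.188  0.059]
```

Request:
{"op": "play_rows", "data": {"increments": "0 -0.1 -0.01 0.03 0.045 0 1; 0 -0.202 -0.031 0.06 0.09 0.01 1; -0.004 -0.202 -0.031 0.09 0.135 0.02 1; -0.004 -0.202 -0.031 0.12 0.17 0.04 1; -0.004 -0.202 -0.031 0.135 0.188 0.059 1; -0.004 -0.202 -0.031 0.135 0.188 0.059 1; -0.004 -0.202 -0.031 0.135 0.188 0.059 1"}}

```text
time: 4.2
ee_pos: [0.4544, 0.2686, 0.1357]
eef_rot: [0.059, 0.953, -0.022, 0.295]
ft_force: [0.1, -0.8, 0.6]
width: 0.0866
grip_force: 0.0
```

Run:
```python
from bench import *; from h import *
s=read_state(); print(s['ee_pos'],np.round(s['joint_positions'],3))
r,t=tool_for(-7,0,35,[.495,.267,.081]);print(t,np.round(rel(cur(s),(r,t)),3))
```

```text
[0.45438612 0.26857842 0.1357402 ] [-1.045 -0.031  0.073  2.212  0.764  0.825 -0.018]
[0.50581672 0.26567187 0.06543611] [-0.009 -0.01   0.002 -0.003  0.004  0.087]
```

Request:
{"op": "play_rows", "data": {"increments": "-0.009 -0.01 0.002 -0.003 0.004 0.03 1; -0.009 -0.01 0.002 -0.003 0.004 0.06 1; -0.009 -0.01 0.002 -0.003 0.004 0.08 1; -0.009 -0.01 0.002 -0.003 0.004 0.087 1; -0.009 -0.01 0.002 -0.003 0.004 0.087 1"}}

```text
time: 4.7
ee_pos: [0.508, 0.2626, 0.0667]
eef_rot: [0.061, 0.952, -0.018, 0.301]
ft_force: [0.8, -0.8, 0.9]
width: 0.087
grip_force: 0.0
```

Run:
```python
from bench import *; from h import *
s=read_state(); r,t=tool_for(-7,0,35,[.495,.267,.081]);print(s['ee_pos'],np.round(rel(cur(s),(r,t)),4))
```

```text
[0.50795393 0.26264575 0.06674894] [-0.0017  0.0014 -0.0054  0.0028  0.0027 -0.0004]
```

Request:
{"op": "play_rows", "data": {"increments": "0 0 0 0.002 0.003 0 1; 0 0 0 0.002 0.003 0 0.5; 0 0 0 0.002 0.003 0 0.35; 0 0 0 0.002 0.003 0 0.28; 0 0 0 0.002 0.003 0 0.22; 0 0 0 0.002 0.003 0 0.15; 0 0 0 0.002 0.003 0 0.1; 0 0 0 0.002 0.003 0 0.1", "grip_force": 6}}

```text
time: 5.5
ee_pos: [0.5062, 0.266, 0.0647]
eef_rot: [0.061, 0.952, -0.018, 0.3]
ft_force: [1.0, 0.3, -0.3]
width: 0.039
grip_force: 0.0
```

Request:
{"op": "play_rows", "data": {"increments": "0 0 0 0 0 0 0; 0 0 0 0 0 0 0; 0 0 0 0 0 0 0; 0 0 0 0 0 0 0", "grip_force": 55}}

```text
time: 5.9
ee_pos: [0.5062, 0.2661, 0.0648]
eef_rot: [0.061, 0.952, -0.018, 0.3]
ft_force: [0.1, 0.1, 0.3]
width: 0.0193
grip_force: 54.9
```

Run:
```python
from bench import *; from h import *
s=read_state(); print(s['ee_pos'],s['width'],s['grip_force'],s['ft_force'],s['torque'])
r0,t0=cur(s)
def row(dr,dt): return np.round(np.r_[r0.inv().apply(dr),r0.inv().apply(dt)],4)
print('up100',row([0,0,0],[0,0,.1]), 'noseup 4deg axis', row(np.radians(-4)*scoop_rot(-7,0).apply([0,1,0]),[0,0,0]))
c=camera('scene'); a=c['color'][150:270,260:420]; cv2.imwrite('pics/s_grasp.png',cv2.resize(a[:,:,::-1],(800,600),interpolation=cv2.INTER_CUBIC))
```

```text
[0.50621904 0.26613368 0.06475538] 0.0192890838174056 54.93794613517821 [0.09655464 0.11576486 0.29119725] [ 0.14066376  0.75697781 -0.03346299]
up100 [ 0.      0.      0.     -0.0574  0.0001 -0.0819] noseup 4deg axis [-0.0003 -0.0698  0.0001  0.      0.      0.    ]
```

View pics/s_grasp.png

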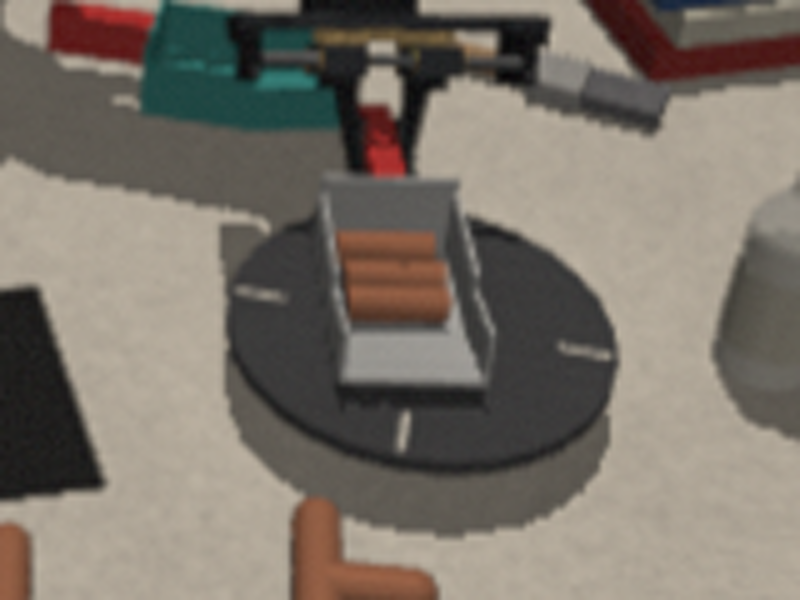

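The fingers straddle the handle at (380,140) and the three offcuts lie in the pan at (395,275). The grip is firm at 55 N, so I'll lift it slightly nose-up.

Request:
{"op": "play_rows", "data": {"increments": "0 -0.02 0 -0.002 0 -0.003 0; 0 -0.05 0 -0.008 0 -0.011 0; 0 -0.07 0 -0.018 0 -0.025 0; 0 -0.07 0 -0.032 0 -0.045 0; 0 -0.07 0 -0.049 0 -0.07 0; 0 -0.07 0 -0.066 0 -0.094 0; 0 -0.07 0 -0.079 0 -0.113 0; 0 -0.07 0 -0.086 0 -0.123 0"}}

```text
time: 6.75
ee_pos: [0.5061, 0.2662, 0.2165]
eef_rot: [0.06, 0.94, -0.02, 0.334]
ft_force: [0.7, 0.5, -1.9]
width: 0.0192
grip_force: 54.9
```

Run:
```python
from bench import *; from h import *
from scipy.spatial.transform import Slerp
s=read_state(); print(s['ee_pos'],s['width'],s['grip_force'],s['ft_force'],np.round(s['joint_positions'],3))
c0=cur(s); g=lip_target(-.02,.075,-4); print(g[1])
v=rel(c0,g); print(np.round(v,3), 'len',np.linalg.norm(v[3:]))
```

```text
[0.5061365  0.26620267 0.21654589] 0.019237397184098084 54.939679596573114 [ 0.66110584  0.51316686 -1.9401549 ] [-1.031 -0.08   0.117  2.106  0.784  0.893  0.091]
[ 0.39419082 -0.22985538  0.23004301]
[ 0.088  0.001  0.103  0.028 -0.506 -0.042] len 0.5087117057709347
```

Run:
```python
from bench import *; from h import *
s=read_state(); c0=cur(s); g=lip_target(.03,.1,-4); print(g[1])
v=rel(c0,g); n=18
up=c0[0].inv().apply([0,0,.03])
for i in range(1,n+1):
    x=i/n; f=x*x*(3-2*x)*.5+x*.5 if 0 else 10*x**3-15*x**4+6*x**5
    w=v*f; w[3:]+=up*np.sin(np.pi*f); print(i,' '.join(f'{q:.3f}' for q in w))
```

```text
[ 0.44248711 -0.24279633  0.25504301]
1 0.000 0.000 0.000 -0.000 -0.001 -0.000
2 0.001 0.000 0.001 -0.001 -0.006 -0.001
3 0.003 0.000 0.004 -0.003 -0.018 -0.004
4 0.007 0.000 0.008 -0.007 -0.039 -0.008
5 0.012 0.000 0.014 -0.011 -0.069 -0.014
6 0.018 0.000 0.022 -0.017 -0.108 -0.021
7 0.026 0.000 0.031 -0.023 -0.153 -0.028
8 0.035 0.000 0.041 -0.028 -0.203 -0.034
9 0.044 0.001 0.051 -0.032 -0.256 -0.038
10 0.053 0.001 0.062 -0.034 -0.309 -0.040
11 0.061 0.001 0.072 -0.034 -0.360 -0.040
12 0.069 0.001 0.081 -0.032 -0.405 -0.038
13 0.076 0.001 0.089 -0.030 -0.444 -0.036
14 0.081 0.001 0.095 -0.029 -0.474 -0.034
15 0.084 0.001 0.099 -0.027 -0.495 -0.032
16 0.087 0.001 0.102 -0.027 -0.507 -0.031
17 0.087 0.001 0.103 -0.026 -0.512 -0.030
18 0.088 0.001 0.103 -0.026 -0.513 -0.030
```

Request:
{"op": "play_rows", "data": {"increments": "0 0 0 0 -0.002 -0.001 0; 0.001 0 0.001 0 -0.008 -0.003 0; 0.003 0 0.004 -0.002 -0.018 -0.006 0; 0.006 0 0.007 -0.004 -0.032 -0.01 0; 0.009 0 0.011 -0.007 -0.05 -0.014 0; 0.013 0 0.015 -0.01 -0.07 -0.019 0; 0.016 0 0.019 -0.014 -0.092 -0.024 0; 0.02 0 0.023 -0.018 -0.115 -0.028 0"}}

```text
time: 7.55
ee_pos: [0.4872, 0.1504, 0.2468]
eef_rot: [0.074, 0.94, -0.027, 0.333]
ft_force: [1.1, -0.6, -1.5]
width: 0.0195
grip_force: 54.9
```

Request:
{"op": "play_rows", "data": {"increments": "0.004 0 0.005 -0.002 -0.024 -0.003 0; 0.008 0 0.01 -0.005 -0.048 -0.006 0; 0.012 0 0.015 -0.008 -0.072 -0.008 0; 0.016 0 0.02 -0.01 -0.096 -0.01 0; 0.02 0 0.024 -0.012 -0.12 -0.011 0; 0.024 0 0.028 -0.013 -0.144 -0.012 0; 0.028 0 0.033 -0.014 -0.168 -0.012 0; 0.032 0 0.037 -0.014 -0.192 -0.012 0"}}

```text
time: 8.35
ee_pos: [0.4717, -0.0067, 0.2606]
eef_rot: [0.093, 0.941, -0.033, 0.325]
ft_force: [-0.7, -0.2, -3.0]
width: 0.0192
grip_force: 54.9
```

Run:
```python
from bench import *; from h import *
s=read_state(); print(s['time'],s['ee_pos'],s['joint_vel']); g=lip_target(.03,.1,-4); print(np.round(rel(cur(s),g),3))
```

```text
8.35 [ 0.47168678 -0.00666169  0.26064422] [ 1.5537029  -0.00169815 -0.52355368  0.00548255 -0.99526351 -0.41786117
  1.37255949]
[ 0.038 -0.015  0.052 -0.01  -0.237  0.016]
```

Request:
{"op": "play_rows", "data": {"increments": "0.004 -0.001 0.005 -0.001 -0.018 0 0; 0.008 -0.003 0.01 -0.002 -0.036 0.002 0; 0.012 -0.005 0.015 -0.003 -0.054 0.003 0; 0.016 -0.007 0.02 -0.004 -0.073 0.005 0; 0.02 -0.009 0.025 -0.005 -0.092 0.007 0; 0.024 -0.011 0.03 -0.006 -0.112 0.009 0; 0.027 -0.013 0.034 -0.007 -0.13 0.01 0; 0.03 -0.015 0.038 -0.008 -0.147 0.011 0"}}

```text
time: 9.15
ee_pos: [0.4548, -0.1539, 0.2567]
eef_rot: [0.116, 0.936, -0.042, 0.331]
ft_force: [0.1, -0.4, -3.0]
width: 0.0198
grip_force: 54.9
```

Request:
{"op": "play_rows", "data": {"increments": "0.001 0 0.003 0 -0.016 0.001 0; 0.002 0 0.005 0 -0.031 0.002 0; 0.003 0 0.007 0 -0.044 0.003 0; 0.004 0 0.009 0 -0.055 0.003 0; 0.005 0 0.01 0 -0.064 0.004 0; 0.005 0 0.011 0 -0.07 0.004 0; 0.005 0 0.011 0 -0.074 0.004 0; 0.005 0 0.011 0 -0.075 0.004 0"}}

```text
time: 9.95
ee_pos: [0.4406, -0.2258, 0.255]
eef_rot: [0.121, 0.935, -0.042, 0.332]
ft_force: [0.3, 0.2, -2.1]
width: 0.0195
grip_force: 54.9
```

Run:
```python
from bench import *; from h import *
s=read_state(); print(s['time'],s['ee_pos'],s['ft_force'],s['width']); g=lip_target(.03,.1,-4); print(np.round(rel(cur(s),g),3))
for n in('scene','top'):
    c=camera(n); a=c['color']; a=a[130:280,60:260] if n=='scene' else a[90:240,270:470]
    cv2.imwrite(f'pics/h_{n}.png',a[:,:,::-1])
a=np.hstack([cv2.imread('pics/h_scene.png'),cv2.imread('pics/h_top.png')]); cv2.imwrite('pics/hov.png',cv2.resize(a,(800,300),interpolation=cv2.INTER_CUBIC))
```

```text
9.95 [ 0.44061611 -0.22576555  0.25504439] [ 0.33615647  0.24356203 -2.12034062] 0.01945167796096314
[ 0.005  0.001  0.002 -0.005 -0.016  0.004]
```

View pics/hov.png

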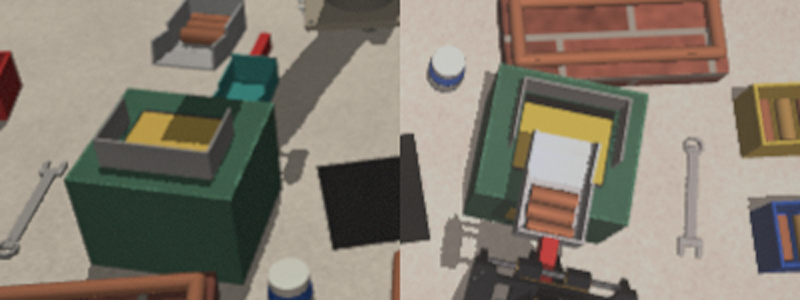

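The offcuts sit safely in the scoop, at (205,28) in the scene half and (553,210) in the top half. The lip edge is at about (566,137), above the flap. I'll check where the lip is, then work out the pour rows.

Run:
```python
from bench import *; from h import *
s=read_state(); c=camera('top')
r,t=cur(s); r0,t0=tool_for(0,0,AL,[-.104,0,.036]); rs=r*r0.inv(); L=t+rs.apply(np.array([.070,0,.014])-t0)
print('lip expected',L,'scoop euler',rs.as_euler('zyx',degrees=True)); print('seen',plane(c,[[353,158.5]],L[2]))
g=lip_target(.085,.03,5); print('wp1',np.round(rel((r,t),g),3))
c1=g
for p,u,w in [(12,.085,.022),(20,.085,.010),(28,.084,-.003),(36,.083,-.018),(43,.080,-.032),(49,.077,-.044),(54,.073,-.054),(58,.070,-.061)]:
    print(p,np.round(rel(c1,lip_target(u,w,p)),3))
```

```text
lip expected [ 0.59860493 -0.26690018  0.26038283] scoop euler [-14.75390756  -3.96154736  -0.91885833]
seen [[ 0.5971413  -0.27121981  0.26038283]]
wp1 [ 0.005  0.158  0.003 -0.02  -0.017  0.074]
12 [ 0.     0.122  0.    -0.009  0.    -0.008]
20 [ 0.     0.262  0.    -0.02   0.    -0.013]
28 [ 0.     0.401  0.    -0.032  0.    -0.015]
36 [ 0.     0.541  0.    -0.044  0.    -0.012]
43 [ 0.     0.663  0.    -0.053  0.    -0.008]
49 [ 0.     0.768  0.    -0.061  0.    -0.002]
54 [ 0.     0.855 -0.    -0.067  0.     0.003]
58 [-0.     0.925  0.    -0.072  0.     0.007]
```

Request:
{"op": "play_rows", "data": {"increments": "0 0.005 0 -0.001 -0.001 0.002 0; 0.001 0.018 0 -0.003 -0.003 0.008 0; 0.002 0.04 0.001 -0.006 -0.005 0.018 0; 0.002 0.07 0.001 -0.009 -0.008 0.033 0; 0.003 0.1 0.002 -0.013 -0.011 0.048 0; 0.004 0.13 0.002 -0.016 -0.014 0.061 0; 0.005 0.15 0.003 -0.019 -0.016 0.07 0; 0.005 0.158 0.003 -0.02 -0.017 0.074 0"}}

```text
time: 10.9
ee_pos: [0.4976, -0.2579, 0.2094]
eef_rot: [0.126, 0.958, -0.034, 0.256]
ft_force: [0.4, -0.6, -2.1]
width: 0.0197
grip_force: 54.9
```

Request:
{"op": "play_rows", "data": {"increments": "0 0 0 0 0 0 0; 0 0 0 0 0 0 0; 0 0 0 0 0 0 0; 0 0 0 0 0 0 0"}}

```text
time: 11.3
ee_pos: [0.4965, -0.2577, 0.2108]
eef_rot: [0.126, 0.957, -0.034, 0.257]
ft_force: [-0.4, -0.7, -2.9]
width: 0.0197
grip_force: 54.9
```

Run:
```python
from bench import *; from h import *
s=read_state(); print(s['time'],s['ee_pos'],s['ft_force'],s['width'],np.round(s['joint_positions'],3)); g=lip_target(.085,.03,5); print(np.round(rel(cur(s),g),4))
a=np.hstack([camera('scene')['color'][130:280,60:260],camera('top')['color'][90:240,270:470]]); cv2.imwrite('pics/hov2.png',cv2.resize(a[:,:,::-1],(800,300),interpolation=cv2.INTER_CUBIC))
```

```text
11.3 [ 0.49645568 -0.25773151  0.21079341] [-0.36547052 -0.73391871 -2.8616394 ] 0.019720451421616794 [ 0.386 -0.154  0.067  2.114 -0.137  0.67   1.848]
[-0.0006  0.0011 -0.0004 -0.0001  0.0005  0.0003]
```

View pics/hov2.png

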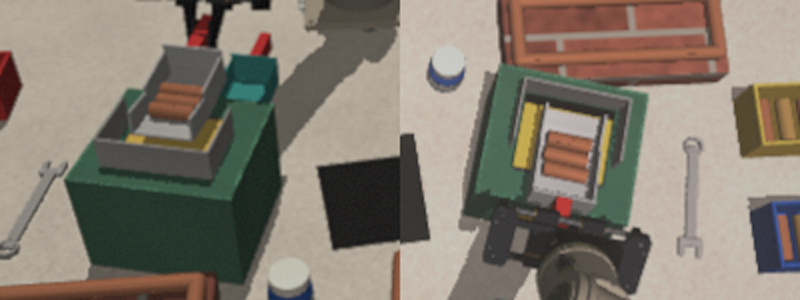

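The scoop is centred between the guards, with the lip at (570,105) in the top half and the offcuts gathered at the foot of the ramp at (568,155). I'll press and pour now.

Request:
{"op": "play_rows", "data": {"increments": "0 0.122 0 -0.009 0 -0.008 0; 0 0.262 0 -0.02 0 -0.013 0; 0 0.401 0 -0.032 0 -0.015 0; 0 0.541 0 -0.044 0 -0.012 0; 0 0.663 0 -0.053 0 -0.008 0; 0 0.768 0 -0.061 0 -0.002 0; 0 0.855 0 -0.067 0 0.003 0; 0 0.925 0 -0.072 0 0.007 0"}}

```text
time: 12.2
ee_pos: [0.5617, -0.2749, 0.2403]
eef_rot: [0.128, 0.971, 0.026, -0.198]
ft_force: [0.7, 0.3, 0.5]
width: 0.0197
grip_force: 55.0
```

Run:
```python
from bench import *; from h import *
s=read_state(); print(s['time'],s['ee_pos'],s['ft_force'],s['width'],np.round(s['joint_positions'],3)); g=lip_target(.07,-.061,58); print(np.round(rel(cur(s),g),4))
a=np.hstack([camera('scene')['color'][130:280,60:260],camera('top')['color'][90:240,270:470]]); cv2.imwrite('pics/pour.png',cv2.resize(a[:,:,::-1],(800,300),interpolation=cv2.INTER_CUBIC))
```

```text
12.2 [ 0.56173328 -0.27492727  0.24028737] [0.65807698 0.25374229 0.52388816] 0.019673139770541453 [0.324 0.652 0.066 1.026 0.008 1.864 1.694]
[-0.0003 -0.0006 -0.0001  0.0014  0.0002  0.0001]
```

View pics/pour.png

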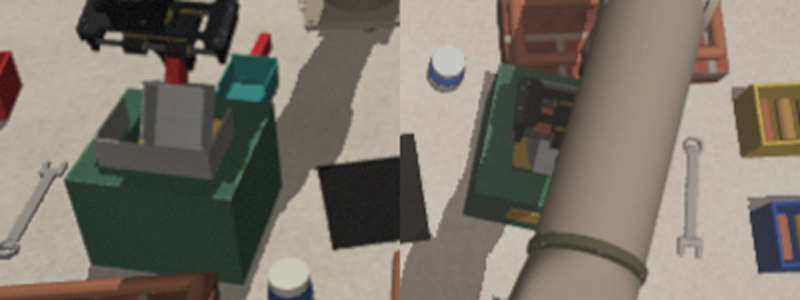

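Request:
{"op": "play_rows", "data": {"increments": "0 0 0 0 0 0 0; 0 0 0 0 0 0 0; 0 0 0 0 0 0 0; 0 0 0 0 0 0 0; 0 0 0 0 0 0 0"}}

```text
time: 12.8
ee_pos: [0.56, -0.2749, 0.2412]
eef_rot: [0.128, 0.972, 0.026, -0.197]
ft_force: [0.7, -0.3, 1.2]
width: 0.0198
grip_force: 55.0
```

Run:
```python
from bench import *; from h import *
s=read_state(); print(s['ee_pos'],s['ft_force'])
a=camera('top')['color'][120:190,310:360]; b=camera('wrist')['color']
a=cv2.resize(a,None,fx=5,fy=5,interpolation=cv2.INTER_CUBIC); b=cv2.resize(b,(466,350))
cv2.imwrite('pics/pour2.png',np.hstack([a,b])[:,:,::-1])
```

```text
[ 0.55996471 -0.27494963  0.24121477] [ 0.66663264 -0.25366781  1.18732669]
```

View pics/pour2.png

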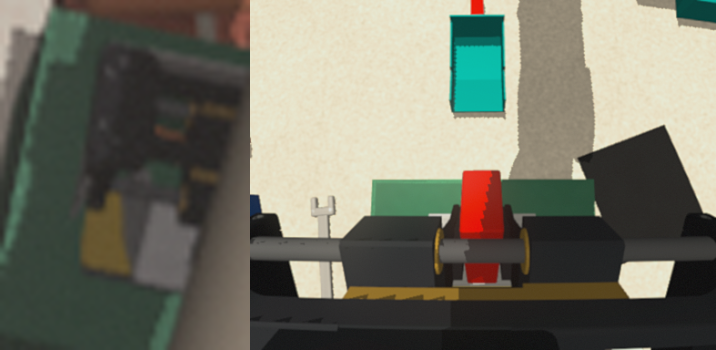

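The copper-coloured patch at (168,130) is seen between the gripper parts, and the pan that shows looks empty. I'll press a little deeper so nothing can hang up, then retract.

Run:
```python
from bench import *; from h import *
s=read_state(); c0=cur(s)
for a in [(.067,-.068,61),(.073,-.054,54),(.08,-.03,43),(.083,-.01,32),(.083,.02,22),(.075,.05,12),(.06,.08,5),(.04,.1,0),(.02,.12,0)]: print(a,np.round(rel(c0,lip_target(*a)),3))
```

```text
(0.067, -0.068, 61) [-0.     0.053 -0.001 -0.006  0.001  0.001]
(0.073, -0.054, 54) [-0.    -0.069 -0.001  0.006  0.001  0.002]
(0.08, -0.03, 43) [-0.    -0.261 -0.001  0.024  0.001  0.005]
(0.083, -0.01, 32) [-0.    -0.453 -0.001  0.038  0.001  0.015]
(0.083, 0.02, 22) [-0.    -0.628 -0.001  0.052  0.001  0.016]
(0.075, 0.05, 12) [-0.001 -0.802 -0.001  0.07   0.001  0.019]
(0.06, 0.08, 5) [-0.001 -0.924 -0.001  0.091  0.001  0.017]
(0.04, 0.1, 0) [-1.000e-03 -1.012e+00 -1.000e-03  1.130e-01  1.000e-03  2.000e-02]
(0.02, 0.12, 0) [-1.000e-03 -1.012e+00 -1.000e-03  1.390e-01  0.000e+00  9.000e-03]
```

Request:
{"op": "play_rows", "data": {"increments": "0 0.025 0 -0.003 0 0.001 0; 0 0.053 0 -0.006 0.001 0.001 0; 0 0.053 0 -0.006 0.001 0.001 0; 0 0.053 0 -0.006 0.001 0.001 0; 0 0.053 0 -0.006 0.001 0.001 0; 0 0.053 0 -0.006 0.001 0.001 0; 0 0.02 0 -0.002 0.001 0.001 0; 0 0 0 0 0 0 0"}}

```text
time: 13.7
ee_pos: [0.5602, -0.2747, 0.2408]
eef_rot: [0.128, 0.972, 0.026, -0.197]
ft_force: [2.0, 0.3, 0.5]
width: 0.0196
grip_force: 55.0
```

Request:
{"op": "play_rows", "data": {"increments": "0 -0.07 0 0.006 0.001 0.002 0; 0 -0.165 0 0.015 0.001 0.003 0; 0 -0.261 0 0.024 0.001 0.005 0; 0 -0.357 0 0.031 0.001 0.01 0; 0 -0.453 0 0.038 0.001 0.015 0; 0 -0.54 0 0.045 0.001 0.016 0; 0 -0.628 0 0.052 0.001 0.016 0; 0 -0.715 0 0.061 0.001 0.018 0"}}

```text
time: 14.5
ee_pos: [0.4983, -0.2574, 0.248]
eef_rot: [0.129, 0.979, -0.021, 0.156]
ft_force: [0.6, 0.4, -1.0]
width: 0.0197
grip_force: 55.0
```

Request:
{"op": "play_rows", "data": {"increments": "0 -0.07 0 0.01 0 -0.002 0; 0 -0.14 0 0.018 0 -0.006 0; 0 -0.2 0 0.028 0 -0.012 0; 0 -0.25 0 0.035 0 -0.02 0; 0 -0.28 0 0.042 0 -0.03 0; 0 -0.3 0 0.05 0 -0.04 0; 0 -0.3 0 0.055 0 -0.045 0; 0 -0.3 0 0.055 0 -0.045 0"}}

```text
time: 15.3
ee_pos: [0.4348, -0.2403, 0.2739]
eef_rot: [0.125, 0.945, -0.04, 0.3]
ft_force: [0.3, 0.1, -0.9]
width: 0.0196
grip_force: 55.0
```

Run:
```python
from bench import *; from h import *
s=read_state(); print(s['time'],s['ee_pos'],s['ft_force'],s['width'])
r,t=cur(s); r0,t0=tool_for(0,0,AL,[-.104,0,.036]); rs=r*r0.inv(); print('scoop',rs.as_euler('zyx',degrees=True),'lip',t+rs.apply(np.array([.070,0,.014])-t0))
a=np.hstack([camera('scene')['color'][110:260,60:260],camera('top')['color'][90:240,270:470]]); cv2.imwrite('pics/after.png',cv2.resize(a[:,:,::-1],(800,300),interpolation=cv2.INTER_CUBIC))
```

```text
15.3 [ 0.43477303 -0.24027337  0.27390784] [ 0.29272023  0.05345093 -0.87625923] 0.019634473122761325
scoop [-15.05650321  -0.17637741  -0.06958358] lip [ 0.59229487 -0.28264983  0.26800807]
```

View pics/after.png

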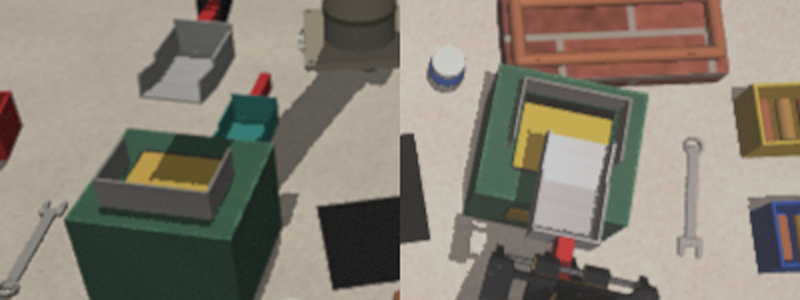

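The offcuts are gone: the scoop is empty in both views, and the flap is level and clear at (180,170) in the scene half and (565,130) in the top half. Next is the mat.

```bash
cat >> h.py <<'E'
def place(x,y,z,yaw,p=0): return tool_for(yaw,p,AL,np.array([x,y,z])+scoop_rot(yaw,p).apply([-.104,0,.036]))
E
python3 - <<'E'
from bench import *; from h import *
s=read_state(); c0=cur(s)
a=place(.596,-.019,.24,3); b=place(.596,-.019,.02,3)
print(a[1],np.round(rel(c0,a),3)); print(b[1],np.round(rel(a,b),3))
E
```

```text
[ 0.50302555 -0.02387258  0.26043611] [-0.181  0.002 -0.257  0.     0.227  0.016]
[ 0.50302555 -0.02387258  0.04043611] [ 0.     0.     0.     0.126 -0.     0.18 ]
```

Request:
{"op": "play_rows", "data": {"increments": "0 0 0 0 0.015 0 0; -0.02 0 -0.02 0 0.04 0 0; -0.04 0 -0.05 0 0.075 0 0; -0.07 0 -0.1 0 0.11 0.005 0; -0.11 0 -0.15 0 0.145 0.008 0; -0.14 0 -0.2 0 0.18 0.01 0; -0.17 0.001 -0.24 0 0.21 0.014 0; -0.181 0.002 -0.257 0 0.227 0.016 0"}}

```text
time: 16.2
ee_pos: [0.504, -0.0213, 0.2595]
eef_rot: [-0.026, 0.953, 0.009, 0.3]
ft_force: [0.4, 0.4, -1.2]
width: 0.0194
grip_force: 55.0
```

Request:
{"op": "play_rows", "data": {"increments": "0 0 0 0 0 0 0; 0 0 0 0 0 0 0; 0 0 0 0 0 0 0"}}

```text
time: 16.5
ee_pos: [0.5032, -0.0245, 0.2602]
eef_rot: [-0.024, 0.953, 0.008, 0.301]
ft_force: [-0.5, -0.2, -1.6]
width: 0.0195
grip_force: 55.0
```

Run:
```python
from bench import *; from h import *
s=read_state(); print(s['time'],s['ee_pos'],s['ft_force']); print(np.round(rel(cur(s),place(.596,-.019,.02,3)),3))
```

```text
16.5 [ 0.50319736 -0.02448509  0.26017121] [-0.45466689 -0.17269388 -1.60021435]
[-0.001  0.001 -0.002  0.126  0.001  0.18 ]
```

Request:
{"op": "play_rows", "data": {"increments": "0 0 0 0.01 0 0.015 0; 0 0 0 0.028 0 0.04 0; 0 0 0 0.05 0 0.07 0; 0 0 0 0.073 0 0.103 0; 0 0 0 0.095 0 0.135 0; 0 0.001 0 0.112 0.001 0.16 0; -0.001 0.001 -0.002 0.122 0.001 0.174 0; -0.001 0.001 -0.002 0.126 0.001 0.18 0"}}

```text
time: 17.3
ee_pos: [0.499, -0.0364, 0.0596]
eef_rot: [-0.027, 0.958, -0.012, 0.285]
ft_force: [-0.6, -0.7, -3.0]
width: 0.0196
grip_force: 55.0
```

Request:
{"op": "play_rows", "data": {"increments": "0 0 0 0.001 0 0.002 0; 0 0 0 0.003 0 0.004 0; 0 0 0 0.004 0 0.006 0; 0 0 0 0.005 0 0.008 0; 0 0 0 0.006 0 0.009 0; 0 0 0 0.006 0 0.009 0; 0 0 0 0.006 0 0.009 0"}}

```text
time: 18.0
ee_pos: [0.499, -0.0363, 0.0493]
eef_rot: [-0.027, 0.958, -0.012, 0.285]
ft_force: [-0.8, 0.6, -1.5]
width: 0.0195
grip_force: 55.0
```

Run:
```python
from bench import *; from h import *
s=read_state(); print(s['time'],s['ee_pos'],s['ft_force'],s['torque']); print(np.round(rel(cur(s),place(.596,-.019,.003,3)),4))
c=camera('scene')
k=blobs(c,(0,0,0),(180,90,75),(205,195,290,260))[0]; P=plane(c,k[:,0,:],.003)[:,:2]*1000; print(cv2.minAreaRect(P.astype(np.float32)))
```

```text
18.0 [ 0.4989754  -0.03634465  0.04932842] [-0.81647309  0.5643591  -1.52076876] [-0.01472552  0.92372985 -0.03590867]
[-0.0361 -0.0339  0.0154  0.01    0.0133  0.0238]
((581.57470703125, -19.252960205078125), (214.69981384277344, 158.5728302001953), 5.375378131866455)
```

Run:
```python
from bench import *; from h import *
s=read_state(); print(np.round(s['joint_positions'],3))
r,t=cur(s); r0,t0=tool_for(0,0,AL,[-.104,0,.036]); rs=r*r0.inv(); print('scoop',rs.as_euler('zyx',degrees=True),'origin',t-rs.apply(t0))
for yaw in (3,-10,-20,15): print(yaw,np.round(place(.596,-.019,.06,yaw)[1],3))
```

```text
[ 0.994 -0.017 -0.997  2.415 -0.017  0.158  1.636]
scoop [ 2.5875019   1.83060183 -2.29397636] origin [ 0.59126404 -0.03297395  0.02574042]
3 [ 0.503 -0.024  0.08 ]
-10 [ 0.504 -0.003  0.08 ]
-20 [0.509 0.013 0.08 ]
15 [ 0.506 -0.043  0.08 ]
```

Joint 4 has hit its range because the wrist folds too close to the base. I'll raise the scoop and turn it to yaw −50° so the wrist sits further out.

Run:
```python
from bench import *; from h import *
s=read_state(); c0=cur(s)
u=place(.61,-.019,.16,3); v=place(.596,-.019,.16,-50); w=place(.596,-.019,.015,-50)
print(np.round(rel(c0,u),3),np.round(rel(u,v),3),np.round(rel(v,w),3), v[1])
m=place(.61,-.019,.16,-23); print(np.round(rel(u,m),3))
```

```text
[-0.036 -0.034  0.016 -0.087  0.006 -0.1  ] [ 0.531 -0.     0.758 -0.019  0.075  0.013] [ 0.     0.     0.     0.083 -0.     0.119] [0.53615516 0.05232031 0.18043611]
[ 0.26  -0.     0.372 -0.008  0.041  0.005]
```

Request:
{"op": "play_rows", "data": {"increments": "0 0 0 -0.008 0 -0.012 0; -0.01 -0.01 0.005 -0.02 0.004 -0.026 0; -0.02 -0.02 0.01 -0.035 0.008 -0.045 0; -0.03 -0.03 0.015 -0.05 0.01 -0.065 0; -0.036 -0.034 0.015 -0.065 0.013 -0.085 0; -0.036 -0.034 0.015 -0.075 0.013 -0.1 0; -0.036 -0.034 0.015 -0.08 0.013 -0.105 0; -0.036 -0.034 0.015 -0.08 0.013 -0.105 0"}}

```text
time: 18.85
ee_pos: [0.5084, -0.0174, 0.181]
eef_rot: [-0.026, 0.953, 0.008, 0.301]
ft_force: [0.4, 0.4, -1.8]
width: 0.0198
grip_force: 55.0
```

Run:
```python
from bench import *; from h import *
s=read_state(); c0=cur(s);print(s['time'],c0[1],np.round(s['joint_positions'],3))
for yaw in (-15,-32,-50): print(yaw,np.round(rel(c0,place(.596,-.019,.16,yaw)),3))
```

```text
18.85 [ 0.50838309 -0.01739766  0.18101415] [ 0.821 -0.342 -0.735  2.301 -0.571  0.541  2.081]
-15 [ 0.181  0.002  0.259  0.001  0.023 -0.   ]
-32 [ 0.351  0.002  0.502 -0.009  0.047  0.007]
-50 [ 0.532  0.002  0.759 -0.025  0.068  0.019]
```

Request:
{"op": "play_rows", "data": {"increments": "0.06 0 0.085 0 0.008 0 0; 0.12 0.001 0.17 0 0.015 0 0; 0.181 0.002 0.259 0.001 0.023 0 0; 0.24 0.002 0.34 -0.002 0.031 0.002 0; 0.3 0.002 0.42 -0.006 0.039 0.004 0; 0.351 0.002 0.502 -0.009 0.047 0.007 0; 0.41 0.002 0.59 -0.014 0.054 0.011 0; 0.47 0.002 0.67 -0.019 0.061 0.015 0"}}

```text
time: 19.65
ee_pos: [0.5156, 0.0333, 0.1911]
eef_rot: [0.361, 0.883, -0.106, 0.281]
ft_force: [-0.1, 0.6, -2.0]
width: 0.0197
grip_force: 55.0
```

Request:
{"op": "play_rows", "data": {"increments": "0.03 0 0.045 -0.003 0.003 0.002 0; 0.06 0 0.089 -0.006 0.006 0.004 0; 0.06 0 0.089 -0.006 0.006 0.004 0; 0.06 0 0.089 -0.006 0.006 0.004 0; 0.06 0 0.089 -0.006 0.006 0.004 0"}}

```text
time: 20.15
ee_pos: [0.5084, 0.0305, 0.1987]
eef_rot: [0.399, 0.867, -0.113, 0.275]
ft_force: [-0.0, 0.3, -1.0]
width: 0.0195
grip_force: 55.0
```

Run:
```python
from bench import *; from h import *
s=read_state(); c0=cur(s);print(s['time'],c0[1],np.round(s['joint_positions'],3))
for z in (.16,.02): print(z,np.round(rel(c0,place(.596,-.019,z,-50)),3))
```

```text
20.15 [0.50838977 0.03053149 0.19869054] [ 1.243 -0.498 -1.468  2.045  0.05   0.857  0.394]
0.16 [ 0.029 -0.007  0.001  0.009  0.035  0.017]
0.02 [ 0.029 -0.007  0.001  0.089  0.032  0.132]
```

Run:
```python
from bench import *; from h import *
s=read_state(); c0=cur(s)
for a in ((.66,.0,.22,-40),(.70,.05,.24,-25)): g=place(*a);print(a,g[1],np.round(rel(c0,g),3))
```

```text
(0.66, 0.0, 0.22, -40) [0.58867969 0.05984484 0.24043611] [-0.071 -0.005 -0.142 -0.048  0.081 -0.015]
(0.7, 0.05, 0.24, -25) [0.61562089 0.08934663 0.26043611] [-0.22  -0.002 -0.357 -0.055  0.121 -0.034]
```

Request:
{"op": "play_rows", "data": {"increments": "0 0 0 -0.01 0.01 -0.003 0; -0.02 0 -0.04 -0.02 0.03 -0.006 0; -0.04 0 -0.08 -0.035 0.055 -0.01 0; -0.071 -0.005 -0.142 -0.048 0.081 -0.015 0; -0.12 -0.004 -0.21 -0.051 0.095 -0.02 0; -0.17 -0.003 -0.29 -0.053 0.11 -0.028 0; -0.22 -0.002 -0.357 -0.055 0.121 -0.034 0; -0.22 -0.002 -0.357 -0.055 0.121 -0.034 0"}}

```text
time: 20.95
ee_pos: [0.6024, 0.0835, 0.27]
eef_rot: [0.204, 0.93, -0.061, 0.298]
ft_force: [-1.3, -0.1, -1.5]
width: 0.0198
grip_force: 55.0
```

Run:
```python
from bench import *; from h import *
s=read_state(); c0=cur(s);print(s['time'],c0[1],np.round(s['joint_positions'],3))
for a in ((.70,.05,.24,-25),(.60,.2,.2,-20),(.6,.1,.2,-40)): print(a,place(*a)[1],np.round(rel(c0,place(*a)),3))
```

```text
20.95 [0.60241898 0.08348277 0.2699682 ] [ 1.373 -0.499 -1.468  1.877 -0.205  0.791  1.026]
(0.7, 0.05, 0.24, -25) [0.61562089 0.08934663 0.26043611] [ 0.011  0.007  0.    -0.002  0.011  0.013]
(0.6, 0.2, 0.2, -20) [0.51251269 0.23184278 0.22043611] [-0.039  0.007 -0.071  0.146  0.097 -0.042]
(0.6, 0.1, 0.2, -40) [0.52867969 0.15984484 0.22043611] [ 0.162  0.006  0.214  0.109  0.038 -0.017]
```

Run:
```python
from bench import *; from h import *
s=read_state(); c0=cur(s)
a=place(.64,.0,.26,3); b=lip_target(.03,.12,0)
print(a[1],np.round(rel(c0,a),3)); print(b[1],np.round(rel(a,b),3))
```

```text
[ 0.54702555 -0.00487258  0.28043611] [-0.27   0.009 -0.399  0.004 -0.103 -0.017]
[ 0.442537   -0.2428097   0.28643611] [ 0.18   0.     0.257  0.092 -0.232 -0.072]
```

Request:
{"op": "play_rows", "data": {"increments": "-0.035 0 -0.05 0 -0.015 -0.002 0; -0.07 0.001 -0.1 0 -0.03 -0.004 0; -0.1 0.003 -0.15 0 -0.04 -0.006 0; -0.135 0.004 -0.2 0.002 -0.05 -0.008 0; -0.17 0.005 -0.25 0.003 -0.065 -0.01 0; -0.205 0.007 -0.3 0.003 -0.08 -0.013 0; -0.24 0.008 -0.35 0.004 -0.09 -0.015 0; -0.27 0.009 -0.399 0.004 -0.103 -0.017 0"}}

```text
time: 21.75
ee_pos: [0.5455, -0.0054, 0.2786]
eef_rot: [-0.024, 0.954, 0.008, 0.299]
ft_force: [-0.3, 0.7, -1.9]
width: 0.0195
grip_force: 55.0
```

Run:
```python
from bench import *; from h import *
s=read_state(); c0=cur(s);print(s['time'],c0[1],np.round(s['joint_positions'],3))
print(np.round(rel(c0,place(.64,0,.26,3)),3),np.round(rel(c0,lip_target(.03,.12,0)),3))
```

```text
21.75 [ 0.5454567  -0.00541466  0.27862462] [ 0.753 -0.332 -0.67   2.086 -0.391  0.737  1.881]
[-0.    -0.004 -0.001 -0.002  0.    -0.001] [ 0.179 -0.004  0.256  0.09  -0.232 -0.072]
```

Request:
{"op": "play_rows", "data": {"increments": "0.02 0 0.03 0.01 -0.025 -0.008 0; 0.045 0 0.06 0.022 -0.055 -0.016 0; 0.07 0 0.1 0.034 -0.085 -0.025 0; 0.09 -0.002 0.13 0.046 -0.115 -0.035 0; 0.115 -0.002 0.165 0.058 -0.15 -0.045 0; 0.14 -0.003 0.2 0.07 -0.18 -0.055 0; 0.16 -0.004 0.23 0.08 -0.21 -0.064 0; 0.179 -0.004 0.256 0.09 -0.232 -0.072 0"}}

```text
time: 22.55
ee_pos: [0.4415, -0.2445, 0.2864]
eef_rot: [0.127, 0.945, -0.04, 0.298]
ft_force: [0.2, 0.5, -1.3]
width: 0.0195
grip_force: 55.0
```

Run:
```python
from bench import *; from h import *
s=read_state(); c0=cur(s);print(s['time'],c0[1],np.round(s['joint_positions'],3))
g=lip_target(.03,.12,0); print(np.round(rel(c0,g),3))
h=place(.62,.24,.19,-10); print(h[1],np.round(rel(g,h),3)); h=place(.62,.10,.2,-10); print(h[1],np.round(rel(g,h),3))
```

```text
22.55 [ 0.44147737 -0.24447537  0.2864247 ] [ 0.892 -0.382 -0.288  2.15  -0.408  0.807  2.097]
[-0.002  0.    -0.005 -0.     0.002  0.   ]
[0.52831238 0.256167   0.21043611] [-0.05   0.    -0.071  0.082  0.504  0.036]
[0.52831238 0.116167   0.22043611] [-0.05   0.    -0.071  0.046  0.369  0.048]
```

Run:
```python
from bench import *; from h import *
s=read_state(); c0=cur(s)
g=lip_target(.05,.07,50); print(g[1],np.round(rel(c0,g),3))
def gp(x,y,z,yaw,p): return tool_for(yaw,p,AL,[x,y,z])
h=gp(.56,.12,.32,-50,50); print(h[1],np.round(rel(g,h),3))
m=gp(.56,0,.34,-30,50); print(m[1],np.round(rel(g,m),3))
```

```text
[ 0.52289471 -0.26434149  0.35908047] [-0.     0.873 -0.005 -0.11   0.002 -0.011]
[0.55683905 0.12376707 0.30164741] [-0.158 -0.     0.59   0.05   0.384  0.073]
[0.55574127 0.00245878 0.32164741] [-0.068  0.     0.253  0.026  0.266  0.046]
```

Request:
{"op": "play_rows", "data": {"increments": "0 0.1 0 -0.015 0 -0.01 0; 0 0.22 0 -0.03 0 -0.012 0; 0 0.34 0 -0.045 0 -0.012 0; 0 0.46 0 -0.06 0 -0.012 0; 0 0.58 0 -0.075 0 -0.012 0; 0 0.7 -0.003 -0.09 0.001 -0.012 0; 0 0.8 -0.005 -0.1 0.002 -0.011 0; 0 0.873 -0.005 -0.11 0.002 -0.011 0"}}

```text
time: 23.35
ee_pos: [0.5248, -0.2632, 0.3579]
eef_rot: [0.129, 0.983, 0.016, -0.132]
ft_force: [0.1, -0.3, -1.1]
width: 0.0197
grip_force: 55.0
```

Request:
{"op": "play_rows", "data": {"increments": "-0.01 0 0.03 0 0.03 0 0; -0.02 0 0.07 0 0.065 0 0; -0.03 0 0.11 0.005 0.1 0.005 0; -0.04 0 0.15 0.01 0.14 0.015 0; -0.05 0 0.19 0.015 0.18 0.025 0; -0.06 0 0.22 0.02 0.22 0.035 0; -0.068 0 0.253 0.026 0.25 0.046 0; -0.068 0 0.253 0.026 0.266 0.046 0"}}

```text
time: 24.15
ee_pos: [0.5555, 0.0066, 0.3201]
eef_rot: [0.255, 0.958, 0.032, -0.126]
ft_force: [-0.1, 0.1, -1.2]
width: 0.0197
grip_force: 55.0
```

Run:
```python
from bench import *; from h import *
s=read_state(); c0=cur(s);print(s['time'],c0[1],np.round(s['joint_positions'],3))
def gp(x,y,z,yaw,p): return tool_for(yaw,p,AL,[x,y,z])
print(np.round(rel(c0,gp(.56,0,.34,-30,50)),3)); h=gp(.56,.1,.32,-50,50); print(h[1],np.round(rel(c0,h),3))
```

```text
24.15 [0.55552725 0.0065902  0.32011767] [ 0.428  0.393 -0.618  1.26   0.061  1.761  0.88 ]
[-0.004  0.001  0.003 -0.002 -0.003 -0.002]
[0.55683905 0.10376707 0.30164741] [-0.094  0.001  0.34   0.041  0.085  0.03 ]
```

```bash
cat >> h.py <<'E'
def bendp(x,y,z,yaw,p): # x,y = final pan centre; z height of the floor/ramp bend
    f=R.from_euler('z',yaw,degrees=True).apply([.010,0,0])
    return tool_for(yaw,p,AL,np.array([x,y,z])+f+scoop_rot(yaw,p).apply([-.114,0,.036]))
E
python3 - <<'E'
from bench import *; from h import *
s=read_state(); c0=cur(s)
for yaw in (-5,):
  for z,p in ((.12,13),(.02,13)):
    g=bendp(.596,-.019,z,yaw,p); print(yaw,g[1],np.round(rel(c0,g),3))
g1=bendp(.596,-.019,.12,-5,13);print(np.round(rel(g1,bendp(.596,-.019,.02,-5,13)),3))
E
```

```text
-5 [ 0.51046431 -0.0115166   0.16310525] [-0.03  -0.636 -0.439 -0.011 -0.038  0.16 ]
-5 [ 0.51046431 -0.0115166   0.06310525] [-0.03  -0.636 -0.439 -0.037 -0.037  0.256]
[0.    0.    0.    0.037 0.    0.093]
```

Request:
{"op": "play_rows", "data": {"increments": "0 -0.05 -0.03 0 -0.003 0.01 0; -0.005 -0.13 -0.09 -0.001 -0.008 0.025 0; -0.01 -0.22 -0.15 -0.003 -0.013 0.045 0; -0.015 -0.31 -0.21 -0.005 -0.018 0.07 0; -0.02 -0.4 -0.27 -0.007 -0.023 0.095 0; -0.025 -0.49 -0.34 -0.009 -0.03 0.12 0; -0.03 -0.58 -0.4 -0.011 -0.035 0.145 0; -0.03 -0.636 -0.439 -0.011 -0.038 0.16 0"}}

```text
time: 24.95
ee_pos: [0.5093, -0.0152, 0.1622]
eef_rot: [0.043, 0.98, -0.009, 0.192]
ft_force: [0.1, -0.4, -1.2]
width: 0.0196
grip_force: 55.0
```

Request:
{"op": "play_rows", "data": {"increments": "0 0 0 0 0 0 0; 0 0 0 0.01 0 0.025 0; 0 0 0 0.018 0 0.045 0; 0 0 0 0.026 0 0.065 0; 0 0 0 0.032 0 0.08 0; 0 0 0 0.036 0 0.09 0; 0 0 0 0.036 0 0.09 0"}}

```text
time: 25.65
ee_pos: [0.5124, -0.0135, 0.0666]
eef_rot: [0.044, 0.981, -0.007, 0.191]
ft_force: [-0.9, 0.2, -1.0]
width: 0.0196
grip_force: 55.0
```

Run:
```python
from bench import *; from h import *
s=read_state(); c0=cur(s);print(s['time'],c0[1],s['ft_force'],s['torque'],np.round(s['joint_positions'],3))
for z in (.02,.003):print(np.round(rel(c0,bendp(.596,-.019,z,-5,13)),4))
```

```text
25.65 [ 0.51244541 -0.01347023  0.06657567] [-0.92040166  0.21535664 -1.03556791] [ 0.06725993  0.66541487 -0.04545114] [ 0.595  0.045 -0.705  2.229  0.204  0.508  1.218]
[ 0.0022  0.0002 -0.0025  0.0033  0.0018  0.0024]
[ 0.0022  0.0002 -0.0025  0.0097  0.0017  0.0182]
```

This pose works, with joint 4 well inside its range. I'll lower to the mat and then flatten the pitch about the bend.

Run:
```python
from bench import *; from h import *
s=read_state(); c0=cur(s)
for z,p in ((.007,13),(.0065,10),(.006,7),(.0055,4),(.005,1),(.004,0)):print(p,np.round(rel(c0,bendp(.596,-.019,z,-5,p)),4))
```

```text
13 [ 0.0022  0.0002 -0.0025  0.0082  0.0017  0.0145]
10 [ 0.0021 -0.0522 -0.0026  0.0122  0.0017  0.0188]
7 [ 0.002  -0.1046 -0.0026  0.0161  0.0017  0.0234]
4 [ 0.002  -0.1569 -0.0027  0.0197  0.0017  0.0282]
1 [ 0.0019 -0.2093 -0.0027  0.0231  0.0016  0.0331]
0 [ 0.0019 -0.2267 -0.0028  0.0245  0.0016  0.0356]
```

Request:
{"op": "play_rows", "data": {"increments": "0.002 0 -0.002 0.004 0.001 0.007 0; 0.002 0 -0.002 0.008 0.002 0.0145 0; 0.002 -0.025 -0.003 0.01 0.002 0.0165 0; 0.002 -0.052 -0.003 0.012 0.002 0.0188 0; 0.002 -0.078 -0.003 0.014 0.002 0.021 0; 0.002 -0.104 -0.003 0.016 0.002 0.0234 0; 0.002 -0.104 -0.003 0.016 0.002 0.0234 0; 0.002 -0.104 -0.003 0.016 0.002 0.0234 0"}}

```text
time: 26.45
ee_pos: [0.5071, -0.0108, 0.0403]
eef_rot: [0.041, 0.969, -0.011, 0.243]
ft_force: [0.5, 0.5, -1.2]
width: 0.0195
grip_force: 55.0
```

Run:
```python
from bench import *; from h import *
s=read_state(); c0=cur(s);print(s['time'],c0[1],s['ft_force'],s['torque'],np.round(s['joint_positions'],3))
for z,p in ((.006,7),(.0055,4),(.005,1),(.004,0),(.003,0)):print(np.round(rel(c0,bendp(.596,-.019,z,-5,p)),4))
```

```text
26.45 [ 0.50712153 -0.01083924  0.04030746] [ 0.45459319  0.46053639 -1.18559016] [0.10903128 0.78304684 0.01347629] [ 0.545  0.044 -0.683  2.348  0.448  0.306  0.956]
[-0.0006  0.0026  0.002   0.0012 -0.0004  0.001 ]
[-0.0005 -0.0498  0.002   0.0053 -0.0004  0.0053]
[-0.0005 -0.1021  0.002   0.0092 -0.0004  0.0099]
[-0.0005 -0.1196  0.002   0.0109 -0.0004  0.0122]
[-0.0005 -0.1196  0.002   0.0114 -0.0004  0.0131]
```

Request:
{"op": "play_rows", "data": {"increments": "0 -0.025 0 0.003 0 0.003 0; 0 -0.05 0.001 0.005 0 0.005 0; 0 -0.068 0.002 0.007 0 0.007 0; 0 -0.085 0.002 0.008 0 0.0085 0; 0 -0.1 0.002 0.009 0 0.01 0; 0 -0.1 0.002 0.009 0 0.01 0; 0 -0.1 0.002 0.009 0 0.01 0"}}

```text
time: 27.15
ee_pos: [0.5044, -0.0111, 0.0252]
eef_rot: [0.041, 0.957, -0.015, 0.286]
ft_force: [-0.5, -0.3, -3.4]
width: 0.0201
grip_force: 55.0
```

Run:
```python
from bench import *; from h import *
s=read_state(); c0=cur(s);print(s['time'],c0[1],s['ft_force'],s['torque'],np.round(s['joint_positions'],3))
for z,p in ((.005,1),(.003,0)):print(np.round(rel(c0,bendp(.596,-.019,z,-5,p)),4))
r,t=c0; r0,t0=tool_for(0,0,AL,[-.104,0,.036]); rs=r*r0.inv(); print('scoop',rs.as_euler('zyx',degrees=True),'origin',t-rs.apply(t0))
```

```text
27.15 [ 0.50442556 -0.0111385   0.02515461] [-0.53748902 -0.31090545 -3.41071211] [ 0.06291285  1.07869754 -0.03161519] [ 1.161  0.201 -1.321  2.413  1.295  0.311  0.196]
[-0.0036 -0.0116  0.0026 -0.0005  0.0001 -0.0022]
[-0.0036 -0.0291  0.0026  0.0019  0.0002  0.0008]
scoop [-4.99420597  1.68292179 -0.10796435] origin [ 0.59653396 -0.01928711  0.00201876]
```

Request:
{"op": "play_rows", "data": {"increments": "0 0 0 0 0 0 0; 0 0 0 0 0 0 0; 0 0 0 0 0 0 0; 0 0 0 0 0 0 0", "grip_force": 4}}

```text
time: 27.55
ee_pos: [0.5023, -0.0104, 0.0231]
eef_rot: [0.04, 0.958, -0.014, 0.284]
ft_force: [0.5, -1.5, -0.3]
width: 0.02
grip_force: 4.0
```

Request:
{"op": "play_rows", "data": {"increments": "0 0 0 0 0 0 0.3; 0 0 0 0 0 0 0.4; 0 0 0 0 0 0 0.5; 0 0 0 0 0 0 0.6; 0 0 0 0 0 0 0.7; 0 0 0 0 0 0 0.7"}}

```text
time: 28.15
ee_pos: [0.5021, -0.0107, 0.023]
eef_rot: [0.041, 0.958, -0.014, 0.284]
ft_force: [-0.3, 0.0, 0.0]
width: 0.0564
grip_force: 0.0
```

Request:
{"op": "play_rows", "data": {"increments": "0 0 0 0 0 -0.01 0.7; 0 0 0 0 0 -0.02 0.7; 0 0 0 0 0 -0.035 0.7; 0 0 0 0 0 -0.05 0.7; 0 0 0 0 0 -0.07 0.7; 0 0 0 0 0 -0.09 0.7; 0 0 0 0 0 -0.11 0.7; 0 0 0 0 0 -0.13 0.7"}}

```text
time: 28.95
ee_pos: [0.442, -0.0451, 0.05]
eef_rot: [0.062, 0.973, -0.051, 0.216]
ft_force: [-0.2, 0.3, -1.2]
width: 0.0608
grip_force: 0.1
```

Run:
```python
from bench import *; from h import *
s=read_state(); c0=cur(s);print(s['time'],c0[1],s['ft_force'],np.round(s['joint_positions'],3))
c=camera('top'); cv2.imwrite('pics/end.png',c['color'][:,:,::-1])
a=c['color'][140:250,215:305]; g=cv2.cvtColor(a,cv2.COLOR_RGB2GRAY)[::5,::3]
for r in g: print(''.join(' .:-=+*#%@'[v*10//256] for v in r))
for k in blobs(c,(0,150,60),(6,255,255),(220,170,310,270)):
    P=plane(c,k[:,0,:],.057)[:,:2]*1000; r=cv2.minAreaRect(P.astype(np.float32)); print('handle',cv2.contourArea(k),r)
```

```text
28.95 [ 0.44196426 -0.04514038  0.04996427] [-0.16874143  0.2863209  -1.17679044] [ 1.295 -0.285 -1.302  2.417 -0.333  0.392  1.67 ]<stdin>:5: RuntimeWarning: overflow encountered in scalar multiply
Traceback (most recent call last):
OverflowError: Python integer 256 out of bounds for uint8
```

Run:
```python
from bench import *; from h import *
s=read_state()
c=camera('top')
for k in blobs(c,(0,150,60),(6,255,255),(220,150,310,280),3):
    if len(k)>5:
        P=plane(c,k[:,0,:],.057)[:,:2]*1000; r=cv2.minAreaRect(P.astype(np.float32)); print('handle',cv2.contourArea(k),r)
c=camera('scene')
for k in blobs(c,(0,150,60),(6,255,255),(190,150,310,260),3):
    if len(k)>5:
        P=plane(c,k[:,0,:],.045)[:,:2]*1000; print('scene handle',cv2.contourArea(k),cv2.boundingRect(k),P.mean(0))
# pan: light grey on dark mat
for n,b,z in(('top',(225,140,300,225),.048),('scene',(200,180,300,265),.048)):
    c=camera(n)
    for k in blobs(c,(0,0,95),(180,45,255),b,3):
        P=plane(c,k[:,0,:],z)[:,:2]*1000; print(n,cv2.contourArea(k),cv2.boundingRect(k),[np.round(q,1) for q in cv2.minAreaRect(P.astype(np.float32))])
```

```text
handle 87.5 ((492.5343322753906, -24.96522331237793), (59.57365417480469, 17.10988426208496), 2.5100934505462646)
scene handle 159.0 (270, 150, 20, 12) [278.05988353 123.10105295]
scene handle 71.0 (239, 186, 8, 14) [475.11009815 -24.46970208]
scene handle 22.5 (190, 150, 5, 7) [ 231.76972242 -187.77133316]
top 3324.5 (225, 140, 75, 85) [array([599.4, -36.7]), array([236.7, 270.4]), np.float64(87.6)]
top 1094.5 (242, 163, 31, 45) [array([587.9, -20.5]), array([136.9,  86.8]), np.float64(3.1)]
scene 5333.5 (200, 180, 100, 85) [array([596.4, -11.8]), array([326.1, 362.2]), np.float64(84.8)]
scene 40.0 (248, 197, 14, 22) [array([552.8,  20.2]), array([96.5, 31.6]), np.float64(19.4)]
scene 12.5 (230, 200, 17, 3) [array([519.7, -40.2]), array([49.5,  9.6]), np.float64(84.8)]
```

Releasing worked, but the arm hit its range while backing off and the handle got nudged by a few degrees. The pan is still close to the middle of the mat. I'll withdraw upward while bringing the tool to vertical.

Request:
{"op": "play_rows", "data": {"increments": "0 0.04 0 -0.003 0.006 -0.006 0.85; 0 0.1 0 -0.008 0.008 -0.016 1; 0 0.16 0 -0.014 0.008 -0.028 1"}}

```text
time: 29.5
ee_pos: [0.4439, -0.0354, 0.0804]
eef_rot: [0.066, 0.987, -0.047, 0.136]
ft_force: [0.7, 0.8, -0.2]
width: 0.0774
grip_force: 0.0
```

```bash
cat > chk.py <<'E'
from bench import *; from h import *
s=read_state(); print(s['time'],s['ee_pos'],np.round(cur(s)[0].as_matrix()[:,2],2),np.round(cur(s)[0].as_matrix()[:,1],2),s['ft_force'],np.round(s['joint_positions'],3))
c=camera('top')
k=blobs(c,(0,150,60),(6,255,255),(220,150,310,280))[0]; P=plane(c,k[:,0,:],.057)[:,:2]*1000; print('handle',cv2.contourArea(k),[np.round(q,1) for q in cv2.minAreaRect(P.astype(np.float32))])
k=blobs(c,(0,0,95),(180,45,255),(235,152,285,222))[0]; P=plane(c,k[:,0,:],.048)[:,:2]*1000; print('pan',cv2.contourArea(k),[np.round(q,1) for q in cv2.minAreaRect(P.astype(np.float32))])
E
python3 chk.py
```

```text
29.5 [ 0.44390123 -0.035394    0.08040761] [ 0.26 -0.11 -0.96] [ 0.14  0.99 -0.07] [ 0.74433308  0.76602492 -0.24898909] [ 1.41  -0.268 -1.386  2.252 -0.243  0.683  1.602]
handle 17.0 [array([515.7, -24.6]), array([15.3, 12.4]), np.float64(87.6)]
pan 1069.5 [array([588.2, -20.4]), array([136.2,  86.7]), np.float64(3.0)]
```

Clear of the handle, and the pan has not moved. I'll keep rising and then retreat.

Request:
{"op": "play_rows", "data": {"increments": "0 0.04 0 -0.005 0 -0.02 1; 0 0.08 0 -0.01 0 -0.045 1; 0 0.12 0 -0.016 0 -0.07 1; 0 0.16 0 -0.022 0 -0.1 1; 0 0.16 0 -0.03 0 -0.13 1; 0 0.16 0 -0.035 0 -0.15 1; 0 0.16 0 -0.035 0 -0.15 1"}}

```text
time: 30.25
ee_pos: [0.4394, -0.0243, 0.2355]
eef_rot: [0.07, 0.995, -0.042, 0.059]
ft_force: [0.2, 0.5, -0.5]
width: 0.0875
grip_force: 0.0
```

```bash
python3 chk.py
python3 - <<'E'
from bench import *; from h import *
s=read_state(); r0=cur(s)[0]; print('to y+.25,up.05',np.round(r0.inv().apply([.03,.25,.05]),3))
E
```

```text
30.25 [ 0.43936181 -0.02425384  0.23552047] [ 0.11 -0.09 -0.99] [ 0.14  0.99 -0.08] [ 0.19761691  0.53234746 -0.49946144] [ 1.306 -0.354 -1.162  1.94  -0.265  1.228  1.652]
to y+.25,up.05 [-0.002  0.247 -0.069]Traceback (most recent call last):
  File "chk.py", line 4, in <module>
    k=blobs(c,(0,150,60),(6,255,255),(220,150,310,280))[0]; P=plane(c,k[:,0,:],.057)[:,:2]*1000; print('handle',cv2.contourArea(k),[np.round(q,1) for q in cv2.minAreaRect(P.astype(np.float32))])
      ~~~~~~~~~~~~~~~~~~~~~~~~~~~~~~~~~~~~~~~~~~~~~~~~~^^^
IndexError: list index out of range
```

Request:
{"op": "play_rows", "data": {"increments": "0 0 0 0 0.02 -0.01 1; 0 0 0 0 0.05 -0.02 1; 0 0 0 0 0.08 -0.03 1; 0 0 0 0 0.11 -0.04 1; 0 0 0 0 0.14 -0.05 1; 0 0 0 0 0.17 -0.06 1; 0 0 0 0 0.19 -0.07 1; 0 0 0 0 0.2 -0.07 1"}}

```text
time: 31.1
ee_pos: [0.459, 0.1828, 0.2885]
eef_rot: [0.068, 0.995, -0.041, 0.058]
ft_force: [-0.2, 0.1, 0.7]
width: 0.0866
grip_force: 0.0
```

```bash
python3 chk.py
python3 - <<'E'
from bench import *; from h import *
c=camera('top'); h=cv2.cvtColor(c['color'],cv2.COLOR_RGB2HSV)
m=((h[:,:,2]<75)&(h[:,:,1]<60)).astype(np.uint8); q=np.zeros_like(m); q[150:222,225:292]=m[150:222,225:292]
ys,xs=np.where(q); P=plane(c,np.c_[xs,ys],.003)[:,:2]*1000; print('mat',cv2.minAreaRect(P.astype(np.float32)))
h0=cv2.cvtColor(cv2.imread('pics/top0.png'),cv2.COLOR_BGR2HSV)
d=cv2.absdiff(cv2.imread('pics/top0.png'),c['color'][:,:,::-1].copy()).max(2)
for n,(x0,y0,x1,y1) in dict(elbow=(225,112,258,152),tee=(176,117,208,155),jar=(282,110,305,138),wrench=(405,155,425,222),bottle=(72,168,104,196),teal2=(308,238,348,316),flap=(320,130,385,190)).items(): print(n,int((d[y0:y1,x0:x1]>40).sum()))
E
```

```text
31.1 [0.45903736 0.18280546 0.2885414 ] [ 0.11 -0.09 -0.99] [ 0.14  0.99 -0.07] [-0.18639793  0.05124461  0.66374459] [ 1.332 -0.473 -1.464  1.697 -0.372  1.405  1.337]
handle 104.5 [array([484.8, -25.8]), array([73.9, 17.3]), np.float64(3.0)]
pan 1100.5 [array([587.9, -20.8]), array([137.8,  86.8]), np.float64(3.4)]
mat ((595.9102172851562, -18.265670776367188), (175.8581085205078, 155.8647918701172), 5.67801570892334)
elbow 0
tee 0
jar 0
wrench 0
bottle 290
teal2 0
flap 0
```

Run:
```python
from bench import *; from h import *
for n,b in(('top',(60,155,120,205)),('scene',(400,165,445,235))):
    for im in (cv2.imread(f'pics/{n}0.png')[:,:,::-1].copy(),camera(n)['color']):
        k=blobs(dict(color=im),(0,150,60),(6,255,255),b); print(n,[(cv2.contourArea(q),cv2.boundingRect(q)) for q in k])
```

```text
top [(57.5, (73, 172, 10, 9))]
top [(58.5, (73, 172, 11, 9))]
scene [(58.0, (421, 175, 11, 9))]
scene [(49.0, (422, 176, 9, 8))]
```

Run:
```python
from bench import *; from h import *
for im in (cv2.imread('pics/scene0.png')[:,:,::-1].copy(),camera('scene')['color']):
    k=blobs(dict(color=im),(80,100,40),(95,255,255),(270,140,345,185)); print([(cv2.contourArea(q),cv2.boundingRect(q)) for q in k])
print(read_state()['ft_force']); print(close_job())
```

```text
[(756.5, (288, 150, 41, 26))]
[(770.0, (288, 150, 41, 26))]
[-0.30023814  0.46019584  0.27513573]
the job is handed in; nothing more can be done
None
```

The job is handed in at about 31 s of the 72 s allowed: the offcuts went into the bin, the flap sprang shut, and the empty scoop stands upright, measured 3–8 mm off the mat's centre. It was turned about 8° when the gripper nudged the handle while backing off; the elbow, tee, jar, wrench, bottle and turquoise scoops measured unmoved, and the brush was not checked.

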